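# Counter-hold the strap bolt on a battery module stack

## Task

I am about to tighten the nut under this battery module stack, so hold the head of its strap bolt still for me: take the T-handle socket wrench from the tool rack, set it upright over the six-lobed bolt head at the end of the hold-down strap, turn it until the socket's ribs slip between the lobes, and push it fully home onto the bolt's flange without forcing it. Finish like that: keep gripping the wrench and keep pressing it down firmly, and leave everything else where it is.

Things in the scene. Friction and masses are not known exactly. Their poses are not given: they have to be found in the camera images.
- socket_wrench: T-handle socket wrench, about 0.45 kg, upright, socket down, in one of the two outer rack holes, mouth 12 mm above the bench. Origin: centre of the socket's open mouth (lower end); z up the stem, x along the handle. Socket 34 mm across, 46 long; bore 27.6 mm across, 36 deep, with six ribs 2.2 mm wide standing in to 19.8 mm across, one at +x, one every 60 degrees. Stem 16 mm across.
- wrench_handle (a point): Centre of the wrench's handle, 140 mm up the stem from the mouth: black rubber bar 110 mm long (x), 22 mm wide (y), 28 mm high. Grip it here across its width. Axes as the wrench.
- strap_bolt: Steel flange bolt head on the -y end of the strap (pack's frame). Origin: centre of the flange's underside, 118.5 mm above the bench; z up. Flange 36 mm across, 3 thick; six lobes, 26 mm across, from 3 to 15 mm up, with the gap between two lobes (4 mm wide) at its +x and every 60 degrees; then a rounded crown, 18 mm across, up to 26 mm. Its angle about z varies; it turns stiffly (0.6 N m).
- bolt_seat (a point): Top of the bolt's flange on its axis, 3 mm above the bolt's origin. A socket not lined up rests its mouth about 12 mm above this point, on the lobes, with the crown inside it; lined up within about 5 degrees it drops until its mouth meets this point: home. Firm pressing: more than 10 N on the bolt (the wrench's weight gives about 4); over 50 N is forcing it.
- pack: Battery stack, fixed: two aluminium modules 220 x 300 x 34 mm on a dark tray 300 x 420 mm (rim top 68 mm high), under a steel hold-down strap 40 mm wide along y. Origin: centre of its footprint at bench height; the module lid is 114 mm above it, the strap's top 118.5 mm. The strap bolt stands at x 0, y -165 mm in its frame.
- tool_rack: Grey plastic block 90 x 250 x 40 mm, fixed to the bench. Origin: centre of its underside. Three blind holes 39 mm across and 28 mm deep at y -70, 0 and +70 mm in its frame; the two outer ones hold the wrench and the nut driver, either way round, the middle one is empty.
- nut_driver: Bystander, not the tool for the job: a stubby straight nut driver with a round black grip 33 mm across, 140 mm tall, standing in the other outer hole of the rack. Origin: centre of its lower end.
- multimeter: Bystander on the bench: multimeter 160 x 80 x 36 mm, origin under its centre.
- nut_dish: Bystander on the bench: round steel dish with small nuts in it, 110 mm across, 28 mm high, origin under its centre.
- spanner: Bystander on the bench: flat steel spanner 150 mm long, 8 mm thick, origin under its centre.
- busbar: Bystander lying on the upper module: copper bar 24 x 110 x 4 mm, origin under its centre.
- hv_plug: Bystander lying on the upper module: orange plug 52 x 96 x 38 mm, origin under its centre.
- tape_roll: Bystander on the bench: black roll of tape 100 mm across, 19 mm high, origin under its centre.

How it is judged:
By the outcome, as a careful person would: the job done as asked, in the order asked, and still so for the second after the job is handed in, while the arm keeps its last pose, push and grip.
It also fails if it takes over 64 s, if anything falls off the work surface, if the arm or the gripper's body presses on something with over 40 N, if the wrist force passes 120 N, or if a joint passes its speed limit or range.

## Robot

A 6-joint arm with a two-finger parallel gripper is mounted at the origin on the work surface. World frame = base frame: x ahead of the robot, y to its left, z up, the work surface at z = 0. Lengths are in m, angles in degrees, forces in N, time in s.
With the tool pointing down it reaches from about 0.35 to 0.875 m from the base axis. Payload 4.2 kg.
Tool frame: the origin (TCP) lies on the centre line of the jaws, within the pads' length; the fingertips stand 25 mm ahead of it and the grasp point (between the pads) lies 6 mm ahead of it; z points along the fingers, y is the line along which they close (so a half turn about z gives the same grasp; the last joint's range is limited). The gripper opens to 87 mm and grips with 3 to 60 N. Pads are 19 mm wide; open, the fingers measure 117 mm over their backs; the gripper's body (75 mm by 190 mm) begins 51 mm behind the grasp point.
Start: joints at [-49.297, 22.042, 0.453, 0, -68.411, -14.817], TCP at [0.273, -0.562, 0.248] pointing down, gripper open.
Joint ranges: [-179.83, 179.83], [-69.29, 118.12], [-61.27, 80.66], [-181.25, 117.63], [-171.15, -9.14], [-177.46, 177.46]. Speed limits (degrees/s): [159.86, 159.86, 180, 180, 180, 180].

## Interface

Orientations are given as [roll, pitch, yaw] about the fixed x, y, z axes, in that order (R = Rz(yaw) Ry(pitch) Rx(roll)).
In Python, from workcell import manip gives the robot as it stands. Calls block until the motion is done:
- manip.reach(position, orientation): joint-space move of the TCP to a pose.
- manip.line_to(position, rate=0.15, rot=None): straight line of the TCP; rot=None keeps the orientation; rate is the mean speed in m/s.
- manip.move_j(angles): joint-space move.
- manip.release() and manip.close_gripper(force=None): open the fingers fully, or close them until they stop; force is the grip in N (None keeps the last).
- manip.wait(seconds).
- manip.inverse_kinematics(position, orientation): joint angles nearest the present ones, or None.
- manip.get_image(name): name is "scene" or "top"; returns the picture (420x560x3 uint8, red, green, blue); there is no depth.
- manip.camera_params(name): a dict with "vertical_fov" (degrees; the focal length in pixels is half the picture's height over the tangent of half this angle, whatever the lens; pixels are square), "cx", "cy" (the principal point, pixels), "R" (3x3) and "t" (3): a world point X has camera coordinates R X + t. Camera axes: x right, y down, z forward; pixel columns grow to the right and rows downward; lengths in m; the calibration is good to about 2 mm. A picture is of the moment at which its call begins. camera_params takes no time and is no camera call.
A pose or a line that the arm cannot do raises manip.Unreachable and nothing moves.
- manip.hand_in(): hands the job in; it is judged then, once.
Readings, each from a call of its own:
- manip.read_time(): time.
- manip.read_qpos(): joint angles.
- manip.read_joint_vel(): joint speeds.
- manip.read_joint_torque(): joint torques, N m.
- manip.read_position(): TCP position.
- manip.read_tcp_rot(): TCP orientation.
- manip.read_ft_force(): force on the tool from outside, world axes, zero at the start.
- manip.read_moment(): the same for the moment, N m.
- manip.read_width(): finger opening in m.
- manip.read_grasp_force(): force on a finger pad.
Only numpy, scipy, OpenCV 4.12 (cv2) and the standard library are available. Lean on these libraries where they do the work, as an engineer would, in place of code of your own. Each camera call takes 0.05 s, during which the arm holds its last target. There are 200 camera calls.

## Working session

There is one attempt and no reset: what is moved stays moved. The work goes in short steps, each a Python script; the robot and the scene stay as the last script left them, time stands still between calls to the robot, and variables do not carry over. Pictures are saved under pics/ and viewed, at most 10 in all, crops included, and the job is handed in when it is done.

```bash
mkdir -p pics; ls
python3 - <<'E'
from workcell import manip
import cv2,numpy as np
for n in("scene","top"):
    im=manip.get_image(n); cv2.imwrite(f"pics/{n}0.png",im[:,:,::-1]); p=manip.camera_params(n); print(n,p)
print(manip.read_time(),manip.read_tcp_rot(),manip.read_ft_force())
E
```

```text
pics
workcell.py
scene {'vertical_fov': 56.90444244317596, 'cx': 280.2337676227461, 'cy': 208.36095316336386, 'R': array([[-0.37505249,  0.92691433, -0.01286326],
       [ 0.79883919,  0.31612788, -0.51178034],
       [-0.47031009, -0.20222016, -0.85902004]]), 't': array([ 0.10380332, -0.40158752,  1.45693609])}
top {'vertical_fov': 51.31234934477412, 'cx': 275.99282599896776, 'cy': 213.69888834470365, 'R': array([[ 9.12473975e-04, -9.99940430e-01,  1.08767860e-02],
       [-9.95177910e-01, -1.97483929e-03, -9.80664419e-02],
       [ 9.80820799e-02, -1.07348541e-02, -9.95120429e-01]]), 't': array([0.09382043, 0.54540422, 1.45430662])}
0.1 [ 1.79889349e+02 -5.62524193e-03 -1.54125627e+02] [-0.69121108 -1.00649044  0.32974796]
```

View pics/scene0.png

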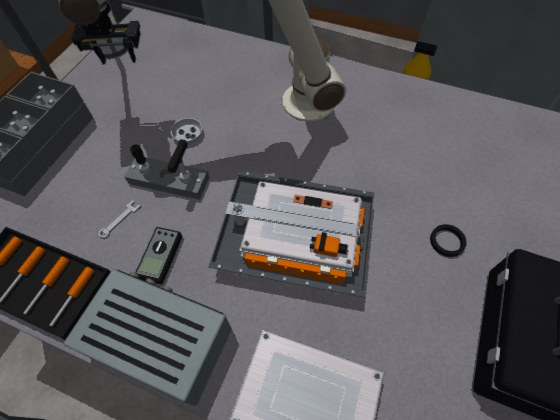

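View pics/top0.png

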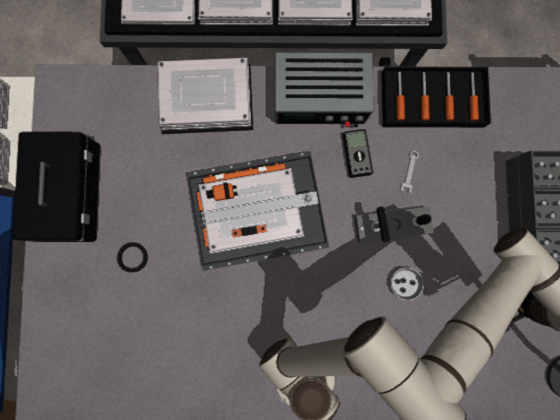

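The scene view shows the bolt near (238,209) and the rack near (165,175). In the top view the bolt is near (308,198) and the rack near (395,222). I'll enlarge all four.

Run:
```python
import cv2,numpy as np
s=cv2.imread("pics/scene0.png");t=cv2.imread("pics/top0.png")
def c(i,u,v,w,h): return cv2.resize(i[v:v+h,u:u+w],(400,300),interpolation=cv2.INTER_CUBIC)
# rack: 100x75 (x4); bolt: 40x30 (x10)
o=np.vstack([np.hstack([c(s,120,132,100,75),c(s,218,194,40,30)]),np.hstack([c(t,345,185,100,75),c(t,288,184,40,30)])])
cv2.imwrite("pics/crop1.png",o)
```

```text
(no output)
```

View pics/crop1.png

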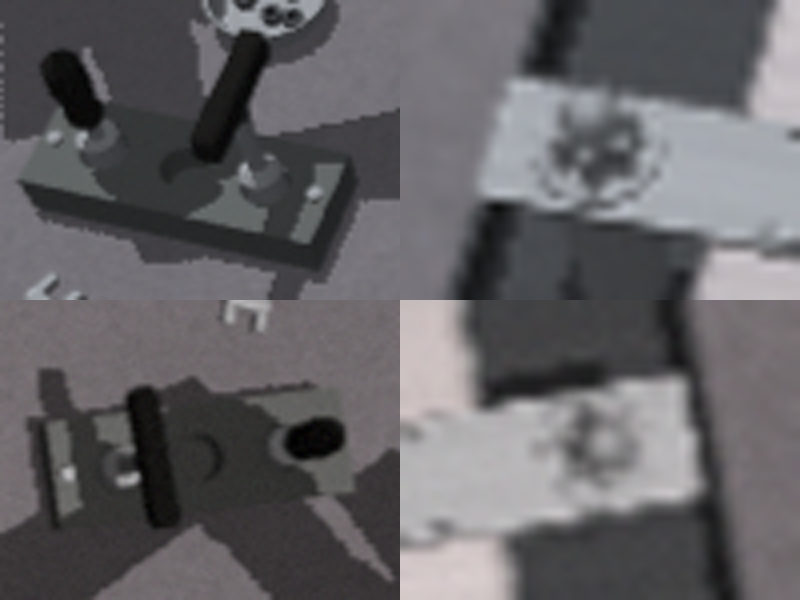

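The wrench is the long bar in the rack hole nearer the pack, with its handle centre near scene (178,156) and top (383.5,224). The bolt is near scene (238.3,209.5) and top (307.7,198). Next I'll measure both with masks and rays.

```bash
cat > h.py <<'E'
from workcell import manip
import cv2,numpy as np
P={n:manip.camera_params(n) for n in("scene","top")}
def ray(n,uv):
    p=P[n];f=210/np.tan(np.radians(p["vertical_fov"]/2));R=np.array(p["R"])
    return -R.T@np.array(p["t"]), R.T@np.array([(uv[0]-p["cx"])/f,(uv[1]-p["cy"])/f,1])
def plane(n,uv,z):
    o,d=ray(n,uv);return o+d*(z-o[2])/d[2]
def proj(n,X):
    p=P[n];f=210/np.tan(np.radians(p["vertical_fov"]/2));c=np.array(p["R"])@X+p["t"]
    return np.array([p["cx"],p["cy"]])+f*c[:2]/c[2]
def tri(a,b):
    (o1,d1),(o2,d2)=ray("scene",a),ray("top",b)
    s=np.linalg.lstsq(np.c_[d1,-d2],o2-o1,rcond=None)[0]
    A,B=o1+d1*s[0],o2+d2*s[1];return (A+B)/2,np.linalg.norm(A-B)*1e3
E
python3 - <<'E'
from h import *
np.set_printoptions(precision=4,suppress=True)
def mask(n,x0,y0,x1,y1,th,seed):
    g=cv2.imread(f"pics/{n}0.png").max(2);m=np.zeros_like(g);m[y0:y1,x0:x1]=g[y0:y1,x0:x1]<th
    k,l,st,c=cv2.connectedComponentsWithStats(m);b=l==l[seed[1],seed[0]]
    pts=np.argwhere(b)[:,::-1].astype(np.float32);return pts,cv2.minAreaRect(pts)
R={}
for n,a in(("scene",(160,135,195,175,38,(178,155))),("top",(370,275-95,398,320-90,38,(383,222)))):
    for th in(30,38,44):
        a=(*a[:4],th,a[5]);pts,r=mask(n,*a);print(n,th,len(pts),pts.mean(0),r)
    R[n]=r[0]
print("handle",tri(R["scene"],R["top"]))
print(plane("top",R["top"],.16),plane("scene",R["scene"],.152))
print("bolt",tri((238.3,209.5),(307.7,198)),plane("scene",(238.3,209.5),.1215),plane("top",(307.7,198),.13))
def big(n,u,v,w,h):
    i=cv2.imread(f"pics/{n}0.png")[v:v+h,u:u+w].astype(float);i=np.clip((i-40)*1.35,0,255).astype(np.uint8)
    return cv2.resize(i,(400,400),interpolation=cv2.INTER_CUBIC)
cv2.imwrite("pics/crop2.png",np.hstack([big("scene",228,199,20,20),big("top",298,188,20,20)]))
E
```

```text
scene 30 279 [176.9821 156.5484] ((177.48159790039062, 156.22662353515625), (9.580434799194336, 34.06376266479492), 25.201122283935547)
scene 38 310 [176.8677 156.5613] ((177.5056610107422, 156.23797607421875), (10.378803253173828, 34.91535949707031), 25.20112419128418)
scene 44 363 [175.5895 158.1212] ((175.45587158203125, 159.0735321044922), (12.519396781921387, 41.502655029296875), 30.963754653930664)
top 30 167 [381.8144 218.7844] ((381.1924743652344, 218.52639770507812), (22.728919982910156, 8.661561012268066), 79.3803482055664)
top 38 182 [381.7637 218.489 ] ((381.8827819824219, 218.09310913085938), (22.58837127685547, 9.051959037780762), 85.2363510131836)
top 44 199 [381.8995 218.6884] ((382.0, 218.0), (22.0, 12.0), 90.0)
handle (array([ 0.5184, -0.2288,  0.1618]), np.float64(3.625930861899933))
[ 0.5194 -0.2309  0.16  ] [ 0.512  -0.2331  0.152 ]
bolt (array([ 0.5851, -0.0025,  0.1212]), np.float64(5.801140688049138)) [0.5844 0.0004 0.1215] [ 0.5851 -0.0045  0.13  ]
```

View pics/crop2.png

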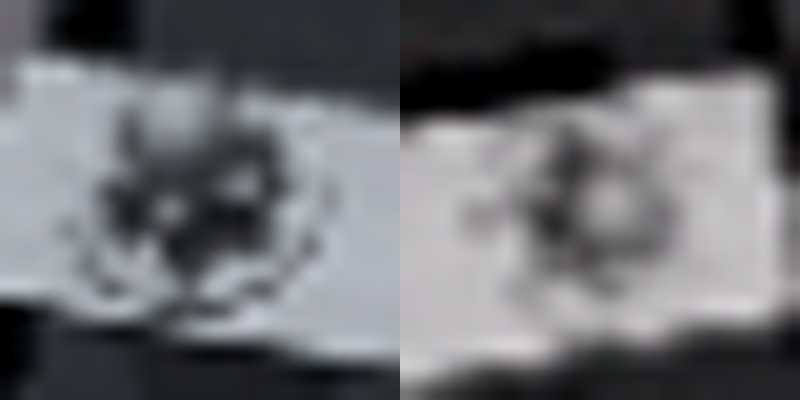

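The flange outline shows in both views, centred near scene (237.4,208.4) and top (307.2,197.7). I'll refine the handle and check the bolt against the tray and strap edges.

Run:
```python
from h import *
np.set_printoptions(precision=4,suppress=True)
g=cv2.imread("pics/top0.png").max(2)
m=np.zeros_like(g);m[275:320]=0;m[278-98:330-0,374:394]=g[180:330,374:394]<36
k,l,st,c=cv2.connectedComponentsWithStats(m);i=l[222,383];b=l==i
pts=np.argwhere(b)[:,::-1].astype(np.float32);r=cv2.minAreaRect(pts);print(st[i],c[i],r)
v=cv2.fitLine(pts,cv2.DIST_L2,0,.01,.01).ravel();print(v)
d=(pts-v[2:])@v[:2];e=[v[2:]+v[:2]*x for x in(d.min()-.3,d.max()+.3)]
E=[plane("top",x,.16) for x in e];print("top handle ends",E,np.linalg.norm(E[0]-E[1]),"mid",(E[0]+E[1])/2,np.degrees(np.arctan2(*(E[1]-E[0])[1::-1])))
s=cv2.imread("pics/scene0.png").max(2);m=np.zeros_like(s);m[135:175,160:195]=s[135:175,160:195]<36
k,l,st,c=cv2.connectedComponentsWithStats(m);pts=np.argwhere(l==l[155,178])[:,::-1].astype(np.float32)
r2=cv2.minAreaRect(pts);print("tri",tri(r2[0],r[0]));bx=cv2.boxPoints(r2);print(bx)
# nut driver top view, rack
print("bolt tri",tri((237.4,208.4),(307.2,197.7)),plane("scene",(237.4,208.4),.1215),plane("top",(307.2,197.7),.1215))
# tray mask, top view
m=np.zeros_like(g);hsv=cv2.cvtColor(cv2.imread("pics/top0.png"),cv2.COLOR_BGR2HSV)
roi=np.s_[140:280,175:340];bb=((hsv[...,2]<84)|(hsv[...,2]>140)|(hsv[...,1]>120)).astype(np.uint8)
m[roi]=bb[roi];m=cv2.morphologyEx(m,cv2.MORPH_OPEN,np.ones((7,7),np.uint8))
k,l,st,c=cv2.connectedComponentsWithStats(m);i=l[200,230];pts=np.argwhere(l==i)[:,::-1].astype(np.float32)
q=cv2.approxPolyDP(cv2.convexHull(pts),5,True)[:,0];print(st[i],q)
big=cv2.resize(cv2.imread("pics/top0.png")[140:280,175:340],None,fx=4,fy=4,interpolation=cv2.INTER_CUBIC)
cv2.imwrite("pics/tray.png",big)
# strap-end edges, top view: profile along rows at columns
for n,cols in(("top",range(311,316)),("scene",range(229,233))):
    G=cv2.imread(f"pics/{n}0.png").max(2).astype(float)
    c0=198 if n=="top" else 208
    for u in cols:
        p=G[c0-14:c0+15,u];mid=130;o=[]
        for j in range(28):
            if (p[j]-mid)*(p[j+1]-mid)<0:o.append(c0-14+j+(mid-p[j])/(p[j+1]-p[j]))
        print(n,u,np.array(o))
```

```text
[377 207  13  35 281] [382.8185 224.573 ] ((382.25, 224.25003051757812), (35.104793548583984, 9.021342277526855), 78.69007110595703)
[  0.1767   0.9843 382.8185 224.573 ]
top handle ends [array([ 0.5548, -0.2243,  0.16  ]), array([ 0.4465, -0.2412,  0.16  ])] 0.1096570078324861 mid [ 0.5006 -0.2328  0.16  ] -171.10625812972918
tri (array([ 0.5007, -0.2335,  0.1509]), np.float64(0.2693407765305196))
[[165.3768 169.8244]
 [180.0623 138.6176]
 [189.4533 143.0368]
 [174.7677 174.2436]]
bolt tri (array([ 0.5859, -0.0021,  0.1284]), np.float64(2.1139828429941665)) [ 0.5821 -0.0035  0.1215] [ 0.5872 -0.0036  0.1215]
[  187   152   153   128 12542] [[339. 279.]
 [265. 279.]
 [202. 269.]
 [187. 174.]
 [310. 152.]
 [339. 250.]]
top 311 [191.5158 204.3036]
top 312 [191.5824 203.8333]
top 313 [191.5676 203.7179]
top 314 [191.4648 203.7625]
top 315 [191.4225 203.7625]
scene 229 [201.1034 213.4324]
scene 230 [201.4167 213.5195]
scene 231 [201.52   214.0926]
scene 232 [201.8193 214.407 ]
```

View pics/tray.png

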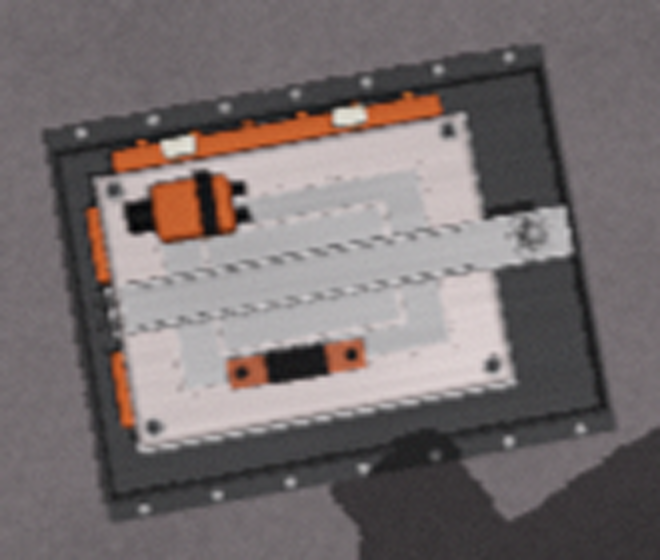

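The tray picture gives the four lid screws at (115,190), (448,130), (492,365) and (153,427), which set the pack's centre and yaw. The bolt is at about (529,232).

Run:
```python
from h import *
np.set_printoptions(precision=4,suppress=True)
f=lambda p:np.array([175+(p[0]+.5)/4-.5,140+(p[1]+.5)/4-.5])
for pts,z in(([(115,190),(448,130),(492,365),(153,427)],.114),([(45,130),(542,45),(613,425),(112,518)],.068)):
    X=[plane("top",f(p),z) for p in pts];c=np.mean(X,0)
    d=(X[1]-X[0]+X[2]-X[3]);d=d[:2]/np.linalg.norm(d[:2])   # pack -y direction
    print([np.linalg.norm(X[i]-X[(i+1)%4]) for i in range(4)],c,d,"bolt",c[:2]+.165*d)
print("strap mid top",plane("top",(313,197.65),.1185),"scene",plane("scene",(230.5,207.6),.1185))
print(proj("scene",[.5872,-.004,.1215]),proj("top",[.5872,-.004,.1215]),proj("top",[.5872,-.004,.1415]))
for yaw in (8.9,98.9,-81.1,-171.1):
    q=[manip.inverse_kinematics([x,y,z],[180,0,yaw]) for x,y,z in((.5006,-.2332,.3),(.5006,-.2332,.158),(.587,-.004,.28))]
    print(yaw,q)
```

```text
[np.float64(0.27097129152259225), np.float64(0.19221492326963302), np.float64(0.2724002556382429), np.float64(0.19187739372607732)] [0.5518 0.1777 0.114 ] [ 0.1819 -0.9833] bolt [0.5818 0.0155]
[np.float64(0.4191161350147961), np.float64(0.32146633129998986), np.float64(0.41466556219781087), np.float64(0.32478855145039415)] [0.5568 0.1583 0.068 ] [ 0.1787 -0.9839] bolt [ 0.5862 -0.004 ]
strap mid top [ 0.5878 -0.0224  0.1185] scene [ 0.5853 -0.0237  0.1185]
[236.451  209.8162] [307.3215 197.71  ] [307.8456 196.8525]
8.9 [array([ -8.1584,  13.0138,  -4.8699,   0.    , -72.1163, 107.0584]), array([ -8.1584,  19.758 , -17.0612,   0.    , -53.1807, 107.0584]), array([ 15.4063,  17.1503,  -2.079 ,   0.    , -70.7707,  83.4937])]
98.9 [array([  -8.1584,   13.0138,   -4.8699,    0.    ,  -72.1163, -162.9416]), array([  -8.1584,   19.758 ,  -17.0612,    0.    ,  -53.1807, -162.9416]), array([ 15.4063,  17.1503,  -2.079 ,   0.    , -70.7707, 173.4937])]
-81.1 [array([ -8.1584,  13.0138,  -4.8699,   0.    , -72.1163,  17.0584]), array([ -8.1584,  19.758 , -17.0612,   0.    , -53.1807,  17.0584]), array([ 15.4063,  17.1503,  -2.079 ,   0.    , -70.7707,  -6.5063])]
-171.1 [array([ -8.1584,  13.0138,  -4.8699,   0.    , -72.1163, -72.9416]), array([ -8.1584,  19.758 , -17.0612,  -0.    , -53.1807, -72.9416]), array([ 15.4063,  17.1503,  -2.079 ,  -0.    , -70.7707, -96.5063])]
```

Tray geometry and the direct flange measurement agree: the bolt is at about (0.585,-0.004). Now the grasp and lift.

Run:
```python
from h import *
np.set_printoptions(precision=4,suppress=True)
o=[180,0,-171.1]
manip.reach([.5006,-.2332,.30],o)
manip.line_to([.5006,-.2332,.158],.12)
print("ft pre",manip.read_ft_force(),manip.read_time())
manip.close_gripper(60)
print("w",manip.read_width(),manip.read_grasp_force(),manip.read_ft_force(),manip.read_position())
manip.line_to([.5006,-.2332,.318],.1)
print(manip.read_ft_force(),manip.read_moment(),manip.read_width())
manip.line_to([.5845,-.0038,.318],.15)
print(manip.read_position(),manip.read_tcp_rot(),manip.read_ft_force(),manip.read_time())
for n in("scene","top"):cv2.imwrite(f"pics/{n}1.png",manip.get_image(n)[:,:,::-1])
s=cv2.imread("pics/scene1.png");t=cv2.imread("pics/top1.png")
c=lambda i,u,v:cv2.resize(i[v:v+75,u:u+50],(400,600),interpolation=cv2.INTER_CUBIC)
cv2.imwrite("pics/crop3.png",np.hstack([c(s,215,150),c(t,283,160)]))
```

```text
ft pre [-0.7627  0.0307  0.8809] 2.925
w 0.021521190015931165 59.932245975360274 [ 0.3539 -1.0583 -0.7782] [ 0.5007 -0.2333  0.158 ]
[-0.3899  0.9834 -4.2427] [-0.0048 -0.0071 -0.053 ] 0.021820753269925268
[ 0.5843 -0.0045  0.3181] [-179.9935   -0.0069 -171.1525] [-0.1163 -0.4397 -4.2917] 7.525
```

View pics/crop3.png

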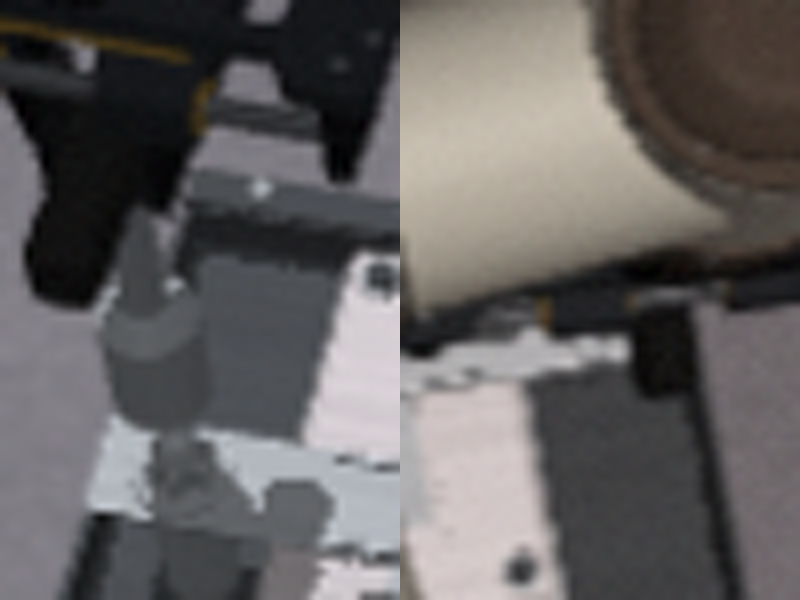

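Scene crop: the socket hangs above the bolt with its mouth's left and right edges near x 105 and 210 and its bottom arc at y≈435 in the crop. The bolt is at about (185,475). The arm hides it in the top view. I'll compare this with the predicted projection.

Run:
```python
from h import *
np.set_printoptions(precision=2,suppress=True)
a=np.linspace(0,2*np.pi,200)
f=lambda X:(proj("scene",X)-[215,150]+.5)*8-.5
x,y=.5843,-.0045
for r,z in((.017,.172),(.017,.218),(.008,.218)):
    R=np.array([f([x+r*np.cos(t),y+r*np.sin(t),z]) for t in a]);print(z,r,"min",R.min(0),"max",R.max(0),"c",f([x,y,z]))
b=f([x,y,.172]);print("per mm x,y,z",f([x+.001,y,.172])-b,f([x,y+.001,.172])-b,f([x,y,.173])-b)
for h in (.1215,.1335,.1445):print("bolt assumed",h,f([.5845,-.0038,h]))
# socket silhouette rows in scene1: intensity across rows
g=cv2.imread("pics/scene1.png").max(2)
print(g[176:208,224:246])
```

```text
0.172 0.017 min [109.91 354.93] max [211.76 441.19] c [160.85 397.69]
0.218 0.017 min [ 91.57 277.73] max [197.48 366.07] c [144.54 321.51]
0.218 0.008 min [119.62 300.81] max [169.46 342.38] c [144.54 321.51]
per mm x,y,z [-1.29  2.36] [2.71 0.93] [-0.34 -1.59]
bolt assumed 0.1215 [178.95 476.  ]
bolt assumed 0.1335 [175.16 458.23]
bolt assumed 0.1445 [171.62 441.63]
[[ 19  19  19  15  13  11  20  45  67  53  43  42  73 109  76  45  47  59
   65  52  49  63]
 [ 17  18  17  16  12  11  31  59  68  77  99 100  87  93  61  32  34  32
   32  34  33  38]
 [ 20  18  14  15  12  11  33  62  69  72  99 132 124  87  42  34  34  34
   33  36  33  33]
 [ 18  20  14  12  13  21  45  72  70  67  90 130 110  76  41  33  33  35
   31  34  33  35]
 [ 18  19  16  11   9  31  64  72  70  68  89 121  90  61  34  43  43  39
   37  37  35  35]
 [ 16  19  17  14  12  40  72  72  70  69  76  95  85  41  35  38  48  53
   51  52  50  44]
 [ 18  18  13  13  19  48  73  70  71  70  72  86  76  38  35  47  65  87
   86  84  78  54]
 [ 14  16  12  13  36  67  73  70  70  68  73  82  65  33  42  60  85  84
   8
[... 1547 characters left out ...]
4  73  73  72  72  69  72  83
   87  86  86  86]
 [133 132 132 131 130 120  79  72  73  73  74  74  74  71  71  72  80  85
   85  86  84  85]
 [137 134 133 131 153 184 130  87  77  73  74  74  74  73  75  83  91  88
   85  86  85  84]
 [133 132 132 134 150 189 183 154 115  97  86  77  81  85  87 111 132 119
  105 108  98  97]
 [132 132 135 149 176 191 191 191 190 179 131  96 102 103 101 128 175 177
  184 190 164 157]
 [132 132 135 158 201 192 193 193 191 167  84  98 107 108  93  87  86 125
  185 183 189 189]
 [132 133 137 156 193 191 192 192 195 164  84  93  96  95  88  83  78 103
  168 200 190 190]
 [131 131 142 172 191 192 189 183 189 160  89  86  89  87  85  86  83 102
  159 186 188 191]]
```

The socket shows about 2 mm along the handle from the TCP prediction, and the bolt shows a similar shift in the same camera. So the relative correction is only about +1 mm in y. I'll descend with a force guard and lateral compliance.

```bash
cat >> h.py <<'E'
def ft(n=4):
    o=[]
    for _ in range(n): o.append(manip.read_ft_force()); manip.wait(.02)
    return np.mean(o,0)
E
python3 - <<'E'
from h import *
np.set_printoptions(precision=4,suppress=True)
p=np.array([.5846,-.0032,.294]);manip.line_to(p,.1);manip.wait(.2)
f0=ft(8);print("f0",f0,manip.read_time(),manip.read_position()-p)
while p[2]>.262:
    p[2]-=.0015;manip.line_to(p,.05);manip.wait(.05);f=ft()-f0
    print(p*1e3,f,(manip.read_position()-p)*1e3)
    if f[2]>8 or np.hypot(*f[:2])>8:break
    if np.hypot(*f[:2])>1.5:p[:2]+=.0002*f[:2]
print(manip.read_time(),manip.read_moment())
E
```

```text
f0 [-0.0169 -0.0043 -4.5218] 8.35 [0.0002 0.     0.0005]
[584.6  -3.2 292.5] [-0.0702  0.0154  0.1959] [ 0.0114 -0.0121 -0.0273]
[584.6  -3.2 291. ] [ 0.3091  0.1521 -0.2425] [ 0.0289 -0.0254 -0.0083]
[584.6  -3.2 289.5] [ 0.3692  0.0867 -0.4725] [ 0.0119  0.0215 -0.0065]
[584.6  -3.2 288. ] [-0.0562  0.0252  0.0138] [ 0.0156 -0.0235  0.0244]
[584.6  -3.2 286.5] [ 0.3193 -0.6418  0.3348] [ 0.0042 -0.0341  0.0181]
[584.6  -3.2 285. ] [-0.3292 -0.1484  0.0967] [ 0.0077 -0.0015 -0.0194]
[584.6  -3.2 283.5] [-0.0683 -0.1762 -0.0861] [ 0.01   -0.0082 -0.0168]
[584.6  -3.2 282. ] [ 0.1753 -0.1634  0.0112] [ 0.0167 -0.0268  0.0018]
[584.6  -3.2 280.5] [-0.2683  0.1686 -0.3727] [ 0.008  -0.0067 -0.0203]
[584.6  -3.2 279. ] [-0.1013 -0.0649  2.39  ] [ 0.2126 -0.0213  0.4095]
[584.6  -3.2 277.5] [-0.8773  0.1012 10.0786] [ 0.5888 -0.0749  1.6164]
12.3833 [ 0.0965  0.4073 -0.0016]
```

Contact came at TCP z ≈ 0.2795, which is exactly lobe height with the crown inside the socket. Now I'll turn it under a light press until it drops.

Run:
```python
from h import *
np.set_printoptions(precision=3,suppress=True)
p=np.array([.5846,-.0032,.2775]);f0=np.array([0,0,-4.52]);y=-171.1
for i in range(22):
    y+=3;manip.line_to(p,.05,rot=[180,0,y]);manip.wait(.03);f=ft(3)-f0
    print(round(y,1),f,(manip.read_position()-p)*1e3,"Mz %.3f"%manip.read_moment()[2],"t %.2f"%manip.read_time())
    if f[2]<4 or abs(manip.read_moment()[2])>.4:break
```

```text
-168.1 [-1.024  0.585 10.025] [ 0.592 -0.044  1.635] Mz -0.039 t 12.72
-165.1 [-0.833  0.382 10.511] [ 0.586 -0.024  1.653] Mz -0.058 t 13.05
-162.1 [-0.668  1.045 10.263] [0.527 0.04  1.628] Mz 0.046 t 13.38
-159.1 [-1.172  0.819 10.638] [0.5   0.041 1.6  ] Mz 0.008 t 13.72
-156.1 [-0.736  0.869 10.325] [0.452 0.067 1.546] Mz -0.050 t 14.05
-153.1 [-1.313  1.165  9.784] [0.408 0.109 1.451] Mz -0.007 t 14.38
-150.1 [-1.508  0.884  9.862] [0.331 0.196 1.266] Mz -0.027 t 14.72
-147.1 [-0.524  0.565  5.239] [-0.183  0.074 -0.152] Mz -0.047 t 15.05
-144.1 [0.271 0.138 0.27 ] [-0.635 -0.098 -1.691] Mz 0.012 t 15.38
```

It dropped at a yaw of about -144°. Now I'll push it home in guarded steps.

Run:
```python
from h import *
np.set_printoptions(precision=3,suppress=True)
p=np.array([.5846,-.0032,.2775]);f0=np.array([0,0,-4.52]);y=-144.1
while p[2]>.262:
    p[2]-=.001;manip.line_to(p,.05,rot=[180,0,y]);manip.wait(.05);f=ft(3)-f0;q=manip.read_position()
    print(p*1e3,f,"z %.2f"%(q[2]*1e3),(q-p)[:2]*1e3,manip.read_moment(),"t %.2f"%manip.read_time())
    if f[2]>16 or np.hypot(*f[:2])>12:break
```

```text
[584.6  -3.2 276.5] [-0.949  0.281 -0.488] z 276.13 [-0.362 -0.057] [-0.055  0.293 -0.023] t 15.73
[584.6  -3.2 275.5] [-0.968 -0.14   0.4  ] z 275.47 [-0.193 -0.025] [-0.058  0.494  0.   ] t 16.08
[584.6  -3.2 274.5] [-1.752  0.096  0.236] z 274.50 [-0.088 -0.026] [-0.117  0.573 -0.024] t 16.43
[584.6  -3.2 273.5] [-0.815 -0.106  0.65 ] z 273.44 [-0.051  0.01 ] [-0.101  0.643 -0.015] t 16.78
[584.6  -3.2 272.5] [-1.609 -0.306  0.764] z 272.39 [-0.053  0.022] [-0.104  0.641  0.011] t 17.13
[584.6  -3.2 271.5] [-1.301 -0.374  0.593] z 271.42 [-0.038  0.007] [-0.116  0.754  0.064] t 17.48
[584.6  -3.2 270.5] [-1.862 -0.374  0.229] z 270.40 [-0.058 -0.008] [-0.087  0.735  0.029] t 17.83
[584.6  -3.2 269.5] [-1.388 -0.298  0.944] z 269.43 [-0.033  0.006] [-0.148  0.782  0.048] t 18.18
[584.6  -3.2 268.5] [-1.705 -0.263  0.936] z 268.42 [-0.03  -0.002] [-0.107  0.764  0.027] t 18.53
[584.6  -3.2 267.5] [-1.545 -0.558  1.268] z 267.56 [-0.003 -0.01 ] [-0.062  0.797  0.002] t 18.88
[584.6  -3.2 266.5] [-3.235 -0.675  6.986] z 267.44 [ 0.233 -0.07 ] [0.039 1.31  0.04 ] t 19.23
[584.6  -3.2 265.5] [-4.368  0.036 11.098] z 267.37 [ 0.405 -0.109] [ 0.177  1.756 -0.022] t 19.58
[584.6  -3.2 264.5] [-5.176  0.119 14.195] z 267.34 [ 0.54  -0.139] [0.296 2.048 0.042] t 19.93
[584.6  -3.2 263.5] [-6.278  0.887 16.277] z 267.26 [ 0.652 -0.14 ] [ 0.423  2.444 -0.016] t 20.28
```

It seated at TCP z = 267.4, exactly the predicted home height. I'll ease the side load, firm up the press and check it's steady.

Run:
```python
from h import *
np.set_printoptions(precision=3,suppress=True)
f0=np.array([0,0,-4.52])
for p in([.5838,-.0032,.2625],[.5835,-.0033,.2612]):
    manip.line_to(p,.05);manip.wait(.3);print(ft(5)-f0)
for _ in range(3):
    manip.wait(.6);print(ft(5)-f0,manip.read_position(),manip.read_tcp_rot(),manip.read_moment(),manip.read_width(),manip.read_grasp_force(),manip.read_time())
for n in("scene",):cv2.imwrite("pics/end.png",cv2.resize(manip.get_image(n)[150:270,160:320,::-1],(640,480),interpolation=cv2.INTER_CUBIC))
```

```text
[-5.388  0.693 19.128]
[-6.13   0.819 22.017]
[-6.107  0.768 22.715] [ 0.585 -0.004  0.267] [-179.682    0.365 -144.018] [0.508 2.582 0.02 ] 0.021263512517295417 60.05753533914685 22.2333
[-6.308  0.756 22.888] [ 0.585 -0.004  0.267] [-179.683    0.366 -144.017] [0.537 2.542 0.006] 0.021484480361697682 60.05746062844992 22.9167
[-6.337  0.869 22.841] [ 0.585 -0.004  0.267] [-179.683    0.364 -144.02 ] [0.537 2.584 0.014] 0.021559226594977374 60.057529248297215 23.6
```

View pics/end.png

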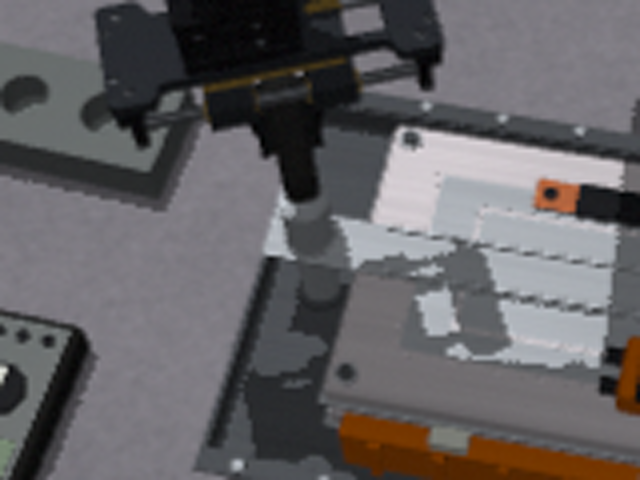

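The picture shows the wrench upright on the bolt near (310,240) with its socket down on the strap, still gripped. The press is steady at about 23 N, so I'm handing in.

```bash
python3 -c "
from workcell import manip
print(manip.hand_in())"
```

```text
the job is handed in; nothing more can be done
None
```

The job is handed in: the socket wrench is upright and fully home on the strap bolt's flange, still gripped and pressed down steadily with about 23 N, at about 24 s on the robot's clock.

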